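# Lock the bonding fixture plate into its bayonet mount

### The job

Take the round fixture plate out of its black nest by its blue handle, hang it in the bayonet mount with its lugs through the two entry gaps, and twist it clockwise under light pressure until you feel the lugs drop into the locking notches. Leave it fully down and locked, let go, and never press or twist hard: the lugs chip. Leave the other things on the table where they are.

Things in the scene. Friction and masses are not known exactly. Their poses are not given: they have to be found in the camera images.
- insert: Loose fixture plate, about 0.2 kg, standing upright in the nest. Origin: centre of the barrel's underside, z up. Steel barrel, 32 mm diameter, z = 0 to 32 mm, foot chamfered 2 mm; grey disc, 68 mm diameter, z = 32 to 38 mm; on it a blue handle bar, 46 mm long along x, 12 mm wide along y, z = 38 to 62 mm. A half turn about z changes nothing.
- insert_grip (a point): Middle of the blue handle bar, pinched across its 12 mm: on the plate's axis, 50 mm above the barrel's underside, 12 mm above the disc and 12 mm below the bar's top. x runs along the bar.
- insert_lugs (a point): Point on the plate's axis level with the underside of its two steel lugs, 42 mm below the middle of the handle, 8 mm above the barrel's underside. The lugs stick out on the +x and -x sides, under the two ends of the handle bar, to 24 mm from the axis, 6 mm high, each spanning 0.24 rad either side of the x axis.
- mount: Bayonet mount, fixed: dark base disc, 100 mm diameter, 8 mm high, with a grey collar of 74 mm diameter, top 31 mm above the table. Origin: centre of its underside, on the table, z up. More than 45 N between plate and mount chips the lugs: go slowly near contact and stop by felt force, not by position.
- mount_mouth (a point): Centre of the collar's mouth, 31 mm above the table. Bore 34.4 mm diameter, 2 mm chamfer. The inner lip, 7 mm thick, has two entry gaps for the lugs on the +x and -x sides (a white dot by each), spanning 0.325 rad either side of the x axis: 0.085 rad of play for a lug.
- mount_ledge (a point): On the axis, level with the ledge inside, 16 mm above the table, on which the lugs rest once through the gaps (handle middle then 58 mm above the table, disc 9 mm above the collar). From there the plate turns only clockwise seen from above, to a hard stop at 1.55 rad.
- notch_floor (a point): On the axis, level with the floor of the two locking notches in the ledge: 6 mm deep, 0.065 rad of play, 0.62 to 1.35 rad clockwise of the gaps, different each time and hidden by the lip: feel for it, pushing lightly at each small step. A notch's clockwise rim is a ramp, 3 mm deep: lugs not fully dropped ride up and out. Home: handle middle 52 mm above the table, disc 3 mm above the collar.
- nest: Black parking nest for the plate, a fixed 84 x 84 mm square plate, 7 mm high, with a 36 mm hole in which the plate's barrel stands. Origin: centre of its underside, on the table.
- magazine: Bystander: loose grey slotted box (strip magazine), 85 x 50 x 55 mm high, at the back left. Origin: centre of its underside.
- oiler: Bystander: loose white needle bottle with a red tip, 36 mm diameter, 105 mm high, at the left. Origin: centre of its underside.
- clips: Bystander: loose blue box with a clear lid, 44 x 70 x 30 mm high, at the right. Origin: centre of its underside.
- block: Bystander: loose steel setting block with a pin on top, 28 x 40 x 32 mm high, at the back right. Origin: centre of its underside.
Mind the look-alikes: they are no part of the job. Leave any brown or turquoise look-alike of the insert alone.

How it is judged:
By the outcome, as a careful person would: the job done as asked, in the order asked, and still so for the second after the job is handed in, with the robot touching nothing.
It also fails if it takes over 72 s, if anything falls off the work surface, if the arm or the gripper's body presses on something with over 40 N, if the wrist force passes 120 N, or if a joint passes its speed limit or range.

### The arm

A 7-joint arm with a two-finger parallel gripper is mounted at the origin on the work surface; the furniture and walls round the work are solid. World frame = base frame: x ahead of the robot, y to its left, z up, the work surface at z = 0. Lengths are in m, angles in rad, forces in N, time in s.
With the tool pointing down it reaches from about 0.35 to 0.9 m from the base axis. Payload 19.9 kg.
Tool frame: the origin (TCP) lies midway between the tips of the shut fingers; the grasp point (between the pads) lies 19 mm behind it; x points along the fingers, y is the direction in which the jaws open and shut, and the axes are right-handed (so a half turn about x gives the same grasp; the last joint's range is limited). The gripper opens to 94 mm and grips with 3 to 60 N. Pads are 16 mm wide; open, the fingers measure 119 mm over their backs; the gripper's body (75 mm by 177 mm) begins 78 mm behind the grasp point.
Start: joints at [1.165, 0.417, -0.01, 1.614, 0.005, 1.111, -0.053], TCP at [0.222, -0.584, 0.205] pointing down, gripper open.
Joint ranges: [-2.81, 2.81], [-0.39, 2.02], [-1.27, 1.25], [0.06, 2.57], [-1.19, 4.33], [0.19, 2], [-2.82, 2.82]. Speed limits (rad/s): [1.89, 1.89, 2.39, 2.39, 3.01, 3.01, 3.01].

### API

Orientations are given as a unit quaternion [x, y, z, w].
In Python, from station import robot gives the robot as it stands.
- The arm moves only by the tool jog_arm, never from a script. Its argument "moves" is a list of rows, each a list of 4 numbers: the shift along the tool's x, y, z in m, then the turn about the tool's x in rad. A call has 1 to 10 rows; each row shifts and turns the commanded pose from where the row before left it, along the tool's axes as they then stand; what a row does not reach is not made up. A row lasts 1/12 s, in which the tool goes at most 41.7 mm and 7.16 degrees, less where a joint would pass 70% of its speed; a pose out of reach is approached as far as the arm can. A call with a gripper value outside its range is refused whole. "grip" is the finger opening in m, from 0 to 0.094, set as the call begins (left out, the last holds). The fingers move at their own pace and stop on an object; the grip force is fixed at half the most. Time passes only in rows, so rows that do not move let the fingers close. It gives the time, the measured TCP pose, the force and the opening at its end, in the units of the state.
- robot.get_obs(): the state, without advancing time (a new reading comes with each control period).
- robot.camera(name): name is "side" or "top" or "wrist"; returns (picture, depth): 480x640x3 uint8, blue, green, red; 480x640 float32, m along the optical axis (not along the pixel's ray), 0 where there is no reading.
- robot.calibration(name): a dict with "camera_matrix" (3x3 intrinsics, pixels), "view" (4x4, takes a point from world to camera coordinates); the wrist camera has in their place "tool_from_camera" (4x4, takes a point from camera to tool coordinates, whose origin is the TCP and whose axes are the tool frame's). Camera axes: x right, y down, z forward; pixel columns grow to the right and rows downward; lengths in m; the calibration is good to about 2 mm. The wrist camera is an equidistant fisheye: a pixel r from the principal point sees the ray r / f radians off the axis. A picture is of the moment at which its call begins: read the wrist's pose just before it. calibration takes no time and is no camera call.
- robot.sign_off(): hands the job in, once; it reports no verdict.
The state is a dict: "clock": time; "qpos": joint angles; "qd": joint speeds; "tau": joint torques, N m; "tcp_pos": TCP position; "ee_rot": TCP orientation; "contact_force": force on the tool from outside, world axes, zero at the start; "wrist_torque": the same for the moment, N m; "width": opening from 0.0 (shut) to 1.0 (fully open).
Only numpy, scipy, OpenCV 4.12 (cv2) and the standard library are available. Lean on these libraries where they do the work, as an engineer would, in place of code of your own. Each camera call takes 0.05 s, during which the arm holds its last target.

## Working session

There is one attempt and no reset: what is moved stays moved. The work goes in short steps, Python scripts to look and compute and a tool call to move; the robot and the scene stay as the last step left them, time stands still between calls to the robot, and variables do not carry over. Pictures are saved under pics/ and viewed, and the job is handed in when it is done.

Besides the shell and the picture viewer there is one more tool, called after ">>>" in YAML: its name, and indented under it one key for each argument. jog_arm: Moves the arm, as the interface text tells. Its arguments: {"type":"object","properties":{"moves":{"type":"array"},"grip":{"type":"number"}},"required":["moves"]}

```bash
ls; mkdir -p pics
python3 - <<'E'
from station import robot
import cv2,numpy as np
o=robot.get_obs()
for k,v in o.items(): print(k,np.round(v,4))
for n in ["top","side","wrist"]:
    p,d=robot.camera(n); cv2.imwrite(f"pics/{n}0.png",p); np.save(f"pics/{n}0.npy",d)
    c=robot.calibration(n); print(n,{k:np.round(v,4).tolist() for k,v in c.items()})
E
```

```text
pics
clock 0.0
qpos [ 1.1655  0.418  -0.0103  1.6142  0.0047  1.1107 -0.053 ]
qd [ 0.0027 -0.0002 -0.0003 -0.0018  0.0009  0.0012 -0.0005]
tau [-5.00000e-04 -8.51240e+01  6.38300e-01 -4.25985e+01 -4.89000e-02
  1.86000e-02  1.00000e-04]
tcp_pos [ 0.2223 -0.5837  0.2048]
ee_rot [-0.6953 -0.1283  0.6955 -0.1275]
contact_force [ 0.0381  0.0775 -0.3857]
wrist_torque [ 0.0114 -0.0431  0.0084]
width 0.9988
top {'camera_matrix': [[466.8746, 0.0, 314.1757], [0.0, 466.8746, 242.1418], [0.0, 0.0, 1.0]], 'view': [[0.0008, -0.9996, -0.0289, -0.0167], [-0.9822, 0.0046, -0.1878, 0.4794], [0.1878, 0.0285, -0.9818, 0.8772], [0.0, 0.0, 0.0, 1.0]]}
side {'camera_matrix': [[462.7116, 0.0, 319.9009], [0.0, 462.7116, 231.622], [0.0, 0.0, 1.0]], 'view': [[-0.9996, 0.0221, 0.0171, 0.4609], [-0.0046, 0.4756, -0.8797, 0.0848], [-0.0276, -0.8794, -0.4753, 0.9075], [0.0, 0.0, 0.0, 1.0]]}
wrist {'camera_matrix': [[371.6483, 0.0, 318.0358], [0.0, 371.6483, 236.6068], [0.0, 0.0, 1.0]], 'tool_from_camera': [[0.0009, -0.2626, 0.9649, -0.1789], [1.0, 0.0004, -0.0009, 0.0011], [-0.0001, 0.9649, 0.2626, -0.0767], [0.0, 0.0, 0.0, 1.0]]}
```

View pics/top0.png

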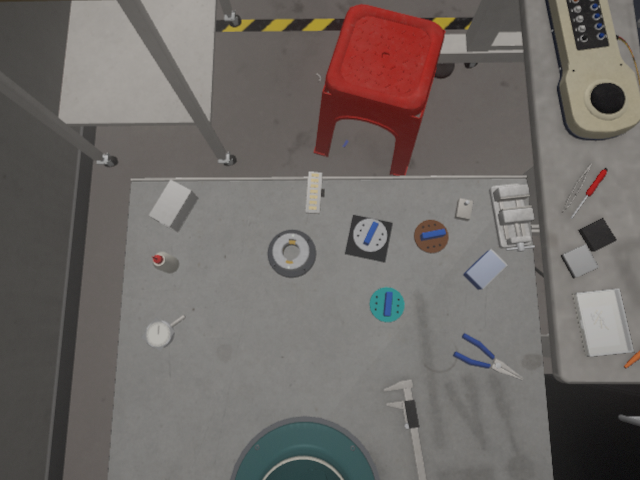

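View pics/side0.png

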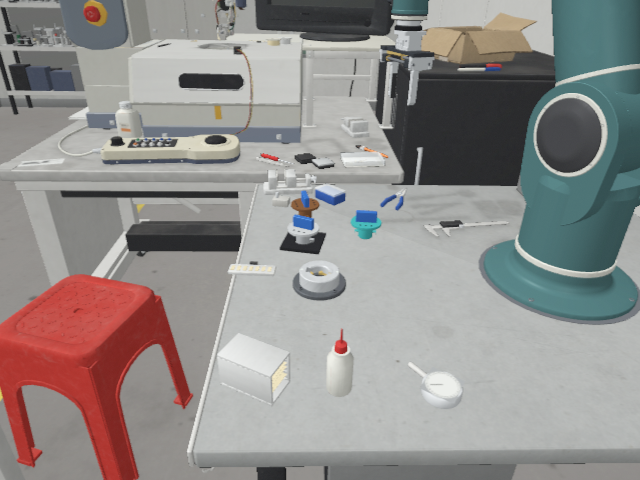

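View pics/wrist0.png

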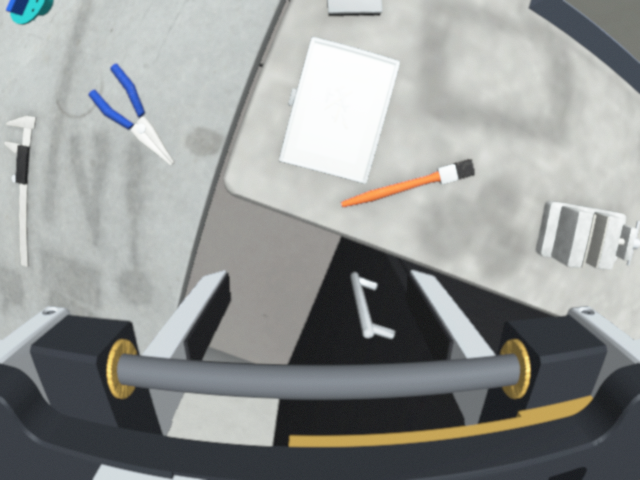

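```bash
cat > h.py <<'E'
import cv2,numpy as np
from station import robot
from scipy.spatial.transform import Rotation as R
C={n:robot.calibration(n) for n in ["top","side","wrist"]}
def rays(n,uv,obs=None):
    uv=np.atleast_2d(uv).astype(float);c=C[n];K=np.array(c["camera_matrix"])
    if n!="wrist":
        V=np.array(c["view"]); d=np.c_[(uv[:,0]-K[0,2])/K[0,0],(uv[:,1]-K[1,2])/K[1,1],np.ones(len(uv))]
        Rm=V[:3,:3]; return -Rm.T@V[:3,3], d@Rm
    x=(uv[:,0]-K[0,2])/K[0,0];y=(uv[:,1]-K[1,2])/K[1,1];r=np.hypot(x,y)+1e-12
    d=np.c_[np.sin(r)*x/r,np.sin(r)*y/r,np.cos(r)]
    T=np.array(c["tool_from_camera"]); Rt=R.from_quat(obs["ee_rot"]).as_matrix(); p=np.array(obs["tcp_pos"])
    return p+Rt@T[:3,3], d@(Rt@T[:3,:3]).T
def onplane(n,uv,z,obs=None):
    o,d=rays(n,uv,obs); return o+d*((z-o[2])/d[:,2])[:,None]
def blobs(mask,amin=20):
    k,l,s,c=cv2.connectedComponentsWithStats(mask.astype(np.uint8))
    return [(i,s[i],c[i],l==i) for i in range(1,k) if s[i,4]>=amin]
def bar(mask):
    cs,_=cv2.findContours(mask.astype(np.uint8),cv2.RETR_EXTERNAL,cv2.CHAIN_APPROX_NONE)
    return cv2.minAreaRect(max(cs,key=len))
E
python3 - <<'E'
from h import *
p=cv2.imread("pics/top0.png"); d=np.load("pics/top0.npy")
cv2.imwrite("pics/c_top.png",cv2.resize(p[190:330,250:460],None,fx=3.8,fy=3.8,interpolation=cv2.INTER_CUBIC))
p=cv2.imread("pics/top0.png");hsv=cv2.cvtColor(p,cv2.COLOR_BGR2HSV)
m=cv2.inRange(hsv,(105,140,80),(125,255,255))
m[:, :340]=0
for i,s,c,l in blobs(m):
    r=bar(l); b=cv2.boxPoints(r)
    w=onplane("top",b,0.062)
    e=(w[[1,2,3,0]]-w); L=np.linalg.norm(e,axis=1); k=L.argmax()
    print(c.round(1),s[4],onplane("top",[c],0.062).round(4),L.round(4),np.arctan2(e[k,1],e[k,0]).round(3))
V=np.array(C["top"]["view"])
def pt(u,v):
    K=np.array(C["top"]["camera_matrix"]); z=d[v,u]; c=np.array([(u-K[0,2])/K[0,0]*z,(v-K[1,2])/K[1,1]*z,z]); return V[:3,:3].T@(c-V[:3,3])
for q in [(370,234),(360,238),(352,254),(291,235),(291,252),(274,262),(330,300)]: print(q,pt(*q).round(4))
E
```

```text
[370.5 232.2] 107 [[ 0.4953 -0.1275  0.062 ]] [0.0428 0.0094 0.0427 0.0093] -0.445
[433.4 233.4] 114 [[ 0.4922 -0.2485  0.062 ]] [0.0433 0.0096 0.0432 0.0096] -1.375
[387.9 303.5] 145 [[ 0.3579 -0.1572  0.062 ]] [0.044  0.0114 0.044  0.0113] -0.118
[478.7 344.2] 67 [[ 0.2831 -0.3217  0.062 ]] [0.0073 0.0631 0.0072 0.063 ] -2.21
[471.3 360. ] 109 [[ 0.2548 -0.3063  0.062 ]] [0.0084 0.064  0.0083 0.0639] -1.921
(370, 234) [ 0.4914 -0.1263  0.0634]
(360, 238) [ 0.489  -0.1088  0.036 ]
(352, 254) [ 0.4615 -0.0939  0.0076]
(291, 235) [0.4966 0.0294 0.0325]
(291, 252) [ 0.4678  0.0318 -0.0022]
(274, 262) [0.4458 0.0658 0.0059]
(330, 300) [ 0.3686 -0.0485 -0.0011]
```

View pics/c_top.png

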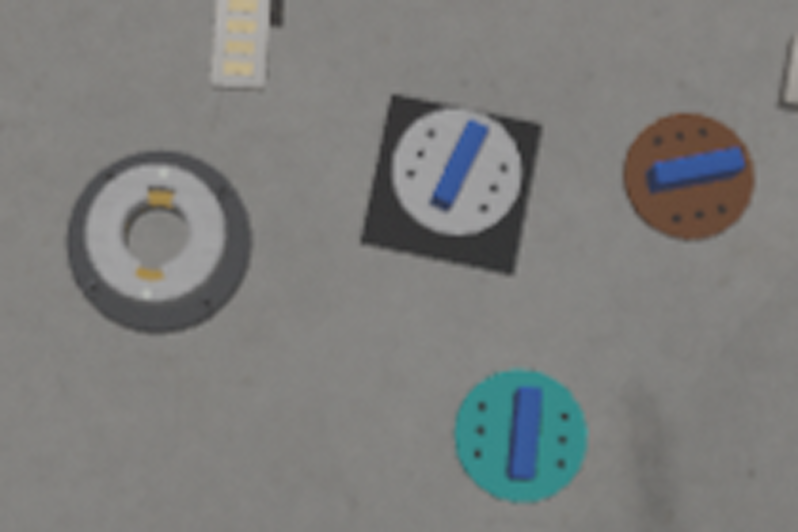

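Run:
```python
from h import *
o=robot.get_obs(); M=R.from_quat(o["ee_rot"]).as_matrix(); print(M.round(3)); print("yaw y",np.arctan2(M[1,1],M[0,1]))
w=onplane("top",[(250+162/3.8,190+172/3.8),(250+148/3.8,190+294/3.8)],0.031); print(w,w.mean(0)); e=w[0]-w[1]; print(np.linalg.norm(e),np.arctan2(e[1],e[0]))
# shift to a look pose
c=np.array([0.475,0.033])
print("to mount (tool axes)",M.T@(np.r_[c,0.205]-o["tcp_pos"]))
```

```text
[[-0.     0.356 -0.935]
 [ 0.001 -0.935 -0.356]
 [-1.    -0.001  0.   ]]
yaw y -1.2070014496697141
[[0.49635174 0.02618166 0.031     ]
 [0.43118121 0.03290481 0.031     ]] [0.46376648 0.02954324 0.031     ]
0.0655164051577576 -0.10279871297272208
to mount (tool axes) [ 3.88538209e-04 -4.86567697e-01 -4.55661794e-01]
```

The candidates are the grey plate in the black nest at top-view pixel (370,232), the brown one at (433,233) and the turquoise one at (388,303). The grey plate in the black nest is the one described, and the crop confirms it. The mount is at (291,252). I'll go over the mount first for a close look.

>>> jog_arm:
  moves:
    - [0,-0.0244,-0.0223,0]
    - [0,-0.0244,-0.0223,0]
    - [0,-0.0244,-0.0223,0]
    - [0,-0.0244,-0.0223,0]
    - [0,-0.0244,-0.0223,0]
    - [0,-0.0244,-0.0223,0]
    - [0,-0.0244,-0.0223,0]
    - [0,-0.0244,-0.0223,0]
    - [0,-0.0244,-0.0223,0]
    - [0,-0.0244,-0.0223,0]
  grip: 0.094

```text
clock: 0.98
tcp_pos: [0.3441, -0.2751, 0.2055]
ee_rot: [-0.695, -0.128, 0.695, -0.128]
contact_force: [-0.1, 0.5, -0.0]
width: 1.002
```

>>> jog_arm:
  moves:
    - [0,-0.0244,-0.0223,0]
    - [0,-0.0244,-0.0223,0]
    - [0,-0.0244,-0.0223,0]
    - [0,-0.0244,-0.0223,0]
    - [0,-0.0244,-0.0223,0]
    - [0,-0.0244,-0.0223,0]
    - [0,-0.0244,-0.0223,0]
    - [0,-0.0244,-0.0223,0]
    - [0,-0.0244,-0.0223,0]
    - [0,-0.0244,-0.0223,0]

```text
clock: 1.82
tcp_pos: [0.4658, 0.0323, 0.2055]
ee_rot: [0.695, 0.128, -0.695, 0.128]
contact_force: [1.3, -0.9, 0.5]
width: 1.001
```

>>> jog_arm:
  moves:
    - [0.0035,0,0,-0.122]
    - [0.0035,0,0,-0.122]
    - [0.0035,0,0,-0.122]
    - [0.0035,0,0,-0.122]
    - [0.0035,0,0,-0.122]
    - [0.0035,0,0,-0.122]
    - [0.0035,0,0,-0.122]
    - [0.0035,0,0,-0.122]
    - [0.0035,0,0,-0.122]
    - [0.0035,0,0,-0.122]

```text
clock: 2.65
tcp_pos: [0.4654, 0.0306, 0.1702]
ee_rot: [0.495, 0.505, -0.495, 0.505]
contact_force: [-0.6, -0.1, -0.1]
width: 0.998
```

>>> jog_arm:
  moves:
    - [0.0035,0,0,-0.122]
    - [0.0035,0,0,-0.122]
    - [0.0035,0,0,-0.122]
    - [0.0035,0,0,-0.122]
    - [0.0035,0,0,-0.122]
    - [0.0035,0,0,-0.122]
    - [0.0035,0,0,-0.122]
    - [0.0035,0,0,-0.122]
    - [0.0035,0,0,-0.122]
    - [0.0035,0,0,-0.122]

```text
clock: 3.48
tcp_pos: [0.4655, 0.0306, 0.1352]
ee_rot: [0.117, 0.697, -0.117, 0.697]
contact_force: [0.8, 0.4, -0.3]
width: 1.0
```

>>> jog_arm:
  moves:
    - [0,0,0,-0.122]
    - [0,0,0,-0.113]
    - [0,0,0,0]
    - [0,0,0,0]

```text
clock: 3.82
tcp_pos: [0.4654, 0.0306, 0.1353]
ee_rot: [0.038, 0.706, -0.038, 0.706]
contact_force: [-0.3, -1.2, -0.3]
width: 1.004
```

Run:
```python
from h import *
o=robot.get_obs(); p,d=robot.camera("wrist"); cv2.imwrite("pics/w1.png",p); np.save("pics/w1.npy",d)
import pickle; pickle.dump(o,open("pics/w1.pkl","wb"))
M=R.from_quat(o["ee_rot"]).as_matrix(); print(o["clock"],o["tcp_pos"],np.arctan2(M[1,1],M[0,1]),np.round(o["qpos"],3),M[:,0])
```

```text
3.8167 [0.46543321 0.03058699 0.13531445] 1.464111891925828 [ 0.664  0.353 -0.928  2.041  0.356  0.915  1.008] [-4.43420764e-04  3.99996136e-04 -9.99999822e-01]
```

View pics/w1.png

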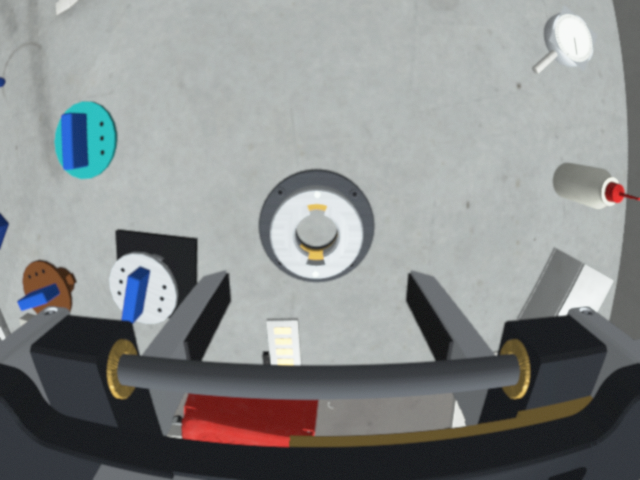

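Run:
```python
from h import *
import pickle
o=pickle.load(open("pics/w1.pkl","rb")); p=cv2.imread("pics/w1.png")
cv2.imwrite("pics/c_w1.png",cv2.resize(p[160:290,250:385],None,fx=4.5,fy=4.5,interpolation=cv2.INTER_CUBIC))
hsv=cv2.cvtColor(p,cv2.COLOR_BGR2HSV)
def circ(P):
    A=np.c_[2*P[:,:2],np.ones(len(P))]; s=np.linalg.lstsq(A,(P[:,:2]**2).sum(1),rcond=None)[0]; return s[:2],np.sqrt(s[2]+s[:2]@s[:2])
g=cv2.cvtColor(p,cv2.COLOR_BGR2GRAY)
# gold
m=cv2.inRange(hsv,(12,90,80),(32,255,255)); m[:160]=0;m[300:]=0;m[:,:250]=0;m[:,385:]=0
for i,s,c,l in blobs(m): print("gold",s,c)
# base disc dark mask
dk=(g<100)&(hsv[...,1]<90); dk[:150]=0;dk[300:]=0;dk[:,:240]=0;dk[:,390:]=0
k=max(blobs(dk),key=lambda b:b[1][4]); 
cs,_=cv2.findContours(k[3].astype(np.uint8),cv2.RETR_CCOMP,cv2.CHAIN_APPROX_NONE)
for c in cs:
    if len(c)<60: continue
    for z in (0.008,0.031):
        w=onplane("wrist",c[:,0],z,o); print(len(c),z,circ(w))
# collar top circle by per-angle: use bright mask
print("white dots")
m2=(g>225); m2[:160]=0;m2[300:]=0;m2[:,:250]=0;m2[:,385:]=0
for i,s,c,l in blobs(m2,2): print(s,c.round(1),onplane("wrist",[c],0.031,o).round(4))
```

```text
gold [308 204  18   6  82] [316.52439024 206.7804878 ]
gold [300 244  23  16 194] [313.13402062 252.55670103]
476 0.008 (array([0.4658624 , 0.02830386]), np.float64(0.04522997208277655))
476 0.031 (array([0.46012617, 0.02900441]), np.float64(0.04183305073180731))
white dots
[ 273  191   88   86 3516] [317.5 233.6] [[0.4644 0.0297 0.031 ]]
```

View pics/c_w1.png

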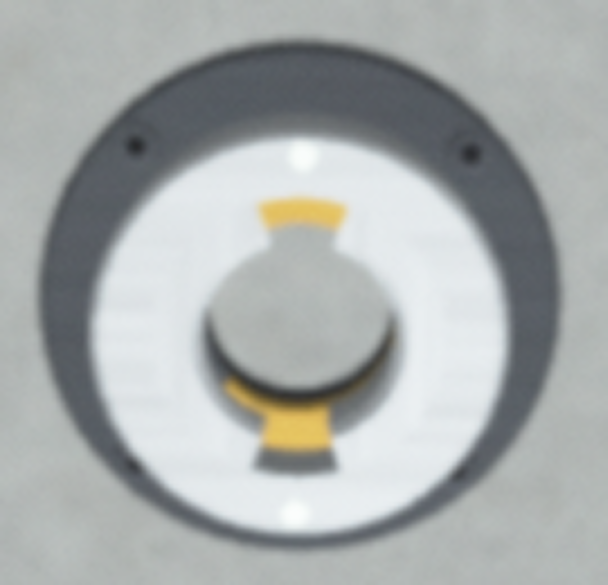

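```bash
cat >> h.py <<'E'
def circ(P):
    A=np.c_[2*P[:,:2],np.ones(len(P))]; s=np.linalg.lstsq(A,(P[:,:2]**2).sum(1),rcond=None)[0]; return s[:2],np.sqrt(s[2]+s[:2]@s[:2])
E
python3 - <<'E'
from h import *
import pickle
o=pickle.load(open("pics/w1.pkl","rb")); p=cv2.imread("pics/w1.png"); g=cv2.cvtColor(p,cv2.COLOR_BGR2GRAY)
for t in (170,190,200,210):
    m2=(g>t); m2[:160]=0;m2[300:]=0;m2[:,:250]=0;m2[:,385:]=0
    k=max(blobs(m2),key=lambda b:b[1][4])
    cs,_=cv2.findContours(k[3].astype(np.uint8),cv2.RETR_CCOMP,cv2.CHAIN_APPROX_NONE)
    for c in cs:
        if len(c)>60: 
            w=onplane("wrist",c[:,0],0.031,o); print(t,len(c),circ(w))
D=[]
for (u,v) in [(317.3,194.7),(315.8,274)]:
    u0,v0=int(u)-4,int(v)-4; q=g[v0:v0+10,u0:u0+10].astype(float); q=np.clip(q-np.percentile(q,70),0,None)
    yy,xx=np.mgrid[v0:v0+10,u0:u0+10]; c=((xx*q).sum()/q.sum(),(yy*q).sum()/q.sum()); D.append(c)
w=onplane("wrist",D,0.031,o); print(D,w,w.mean(0)); e=w[0]-w[1]; print(np.linalg.norm(e),np.arctan2(e[1],e[0]))
# top
g=cv2.imread("pics/top0.png",0); m2=(g>165); m2[:215]=0;m2[290:]=0;m2[:,:260]=0;m2[:,325:]=0
k=max(blobs(m2),key=lambda b:b[1][4]); cs,_=cv2.findContours(k[3].astype(np.uint8),cv2.RETR_EXTERNAL,cv2.CHAIN_APPROX_NONE)
print("top",circ(onplane("top",max(cs,key=len)[:,0],0.031)))
E
```

```text
170 546 (array([0.46479507, 0.02928278]), np.float64(0.06416303431999537))
170 333 (array([0.45924426, 0.02921811]), np.float64(0.0473551741971046))
190 249 (array([0.46575898, 0.02853401]), np.float64(0.035559564463840634))
190 139 (array([0.46490711, 0.02873922]), np.float64(0.018484003361092516))
200 249 (array([0.46574671, 0.02854841]), np.float64(0.03533041577408971))
200 165 (array([0.46635764, 0.02836976]), np.float64(0.020956416255211923))
210 246 (array([0.46578721, 0.02855379]), np.float64(0.03508041495904022))
210 167 (array([0.46610099, 0.02833844]), np.float64(0.02140294096027015))
[(np.float64(316.8911917098446), np.float64(194.41968911917098)), (np.float64(315.09090909090907), np.float64(273.58787878787876))] [[0.43324956 0.0326052  0.031     ]
 [0.49765133 0.02418804 0.031     ]] [0.46545044 0.02839662 0.031     ]
0.06494949140896161 3.0116316413709687Traceback (most recent call last):
  File "<stdin>", line 18, in <module>
ValueError: max() iterable argument is empty
```

The crop shows the collar centre near (317,234) and the two white dots near (317,194) and (315,274). Now the same view over the plate.

>>> jog_arm:
  moves:
    - [-0.0062,-0.0308,0.0093,0]
    - [-0.0062,-0.0308,0.0093,0]
    - [-0.0062,-0.0308,0.0093,0]
    - [-0.0062,-0.0308,0.0093,0]
    - [-0.0062,-0.0308,0.0093,0]
    - [0,0,0,0.113]
    - [0,0,0,0.113]
    - [0,0,0,0.112]
    - [0,0,0,0]
    - [0,0,0,0]

```text
clock: 4.7
tcp_pos: [0.496, -0.1271, 0.1666]
ee_rot: [0.154, 0.69, -0.154, 0.69]
contact_force: [0.3, 1.6, -0.2]
width: 1.003
```

Run:
```python
from h import *
import pickle
o=robot.get_obs(); p,d=robot.camera("wrist"); cv2.imwrite("pics/w2.png",p); pickle.dump(o,open("pics/w2.pkl","wb"))
M=R.from_quat(o["ee_rot"]).as_matrix(); ya=np.arctan2(M[1,1],M[0,1]); print(o["clock"],o["tcp_pos"],ya,np.round(o["qpos"],3))
hsv=cv2.cvtColor(p,cv2.COLOR_BGR2HSV)
m=cv2.inRange(hsv,(105,140,60),(125,255,255))
for i,s,c,l in blobs(m):
    b=cv2.boxPoints(bar(l)); w=onplane("wrist",b,0.062,o); e=(w[[1,2,3,0]]-w); L=np.linalg.norm(e,axis=1); k=L.argmax()
    print(s,c.round(1),onplane("wrist",[c],0.062,o).round(4),w.mean(0).round(4),L.round(4),np.arctan2(e[k,1],e[k,0]).round(3))
cv2.imwrite("pics/c_w2.png",cv2.resize(p[160:310,240:400],None,fx=4,fy=4,interpolation=cv2.INTER_CUBIC))
```

```text
4.7 [ 0.49603259 -0.12707287  0.16655312] 1.1317102839254303 [ 0.864  0.36  -0.809  1.911  0.309  0.998  1.049]
[ 192   71   34   55 1000] [208.6  98.6] [[ 0.3617 -0.1576  0.062 ]] [ 0.361  -0.1577  0.062 ] [0.0148 0.0461 0.0146 0.0466] 3.022
[ 33  89  49  22 388] [57.3 97.7] [[ 0.2815 -0.2845  0.062 ]] [ 0.2797 -0.2873  0.062 ] [0.0628 0.0107 0.0621 0.0117] 1.203
[ 32 122  49  14 369] [ 56.9 129.1] [[ 0.307  -0.2978  0.062 ]] [ 0.3054 -0.3006  0.062 ] [0.0106 0.0622 0.0098 0.0624] -2.197
[309 205  14  58 734] [315.4 233.6] [[ 0.4944 -0.1289  0.062 ]] [ 0.4947 -0.1291  0.062 ] [0.0468 0.0099 0.0468 0.0103] -0.467
[ 86 221  37  71 575] [109.6 249.5] [[ 0.4289 -0.302   0.062 ]] [ 0.4322 -0.3036  0.062 ] [0.0359 0.0639 0.0376 0.0669] 2.861
[170 266  44  41 469] [188.3 287. ] [[ 0.4906 -0.2487  0.062 ]] [ 0.4899 -0.2461  0.062 ] [0.0535 0.0101 0.0537 0.0108] -1.26
```

View pics/c_w2.png

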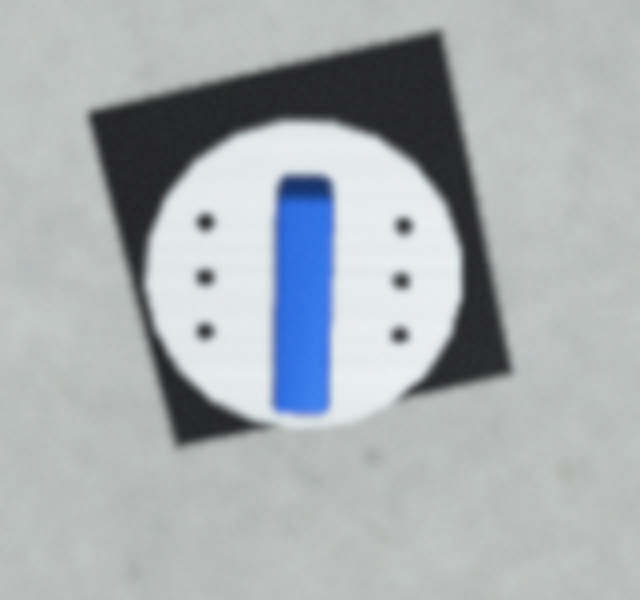

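Run:
```python
from h import *
import pickle
o=pickle.load(open("pics/w2.pkl","rb")); p=cv2.imread("pics/w2.png"); g=cv2.cvtColor(p,cv2.COLOR_BGR2GRAY)
hsv=cv2.cvtColor(p,cv2.COLOR_BGR2HSV)
for t in (195,205,215):
    m2=(g>t); m2[:160]=0;m2[300:]=0;m2[:,:250]=0;m2[:,385:]=0
    k=max(blobs(m2),key=lambda b:b[1][4])
    cs,_=cv2.findContours(k[3].astype(np.uint8),cv2.RETR_EXTERNAL,cv2.CHAIN_APPROX_NONE)
    c=max(cs,key=len)
    print(t,circ(onplane("wrist",c[:,0],0.038,o)))
for vlo in (150,180,200):
  m=cv2.inRange(hsv,(100,120,vlo),(125,255,255)); m[:160]=0;m[300:]=0;m[:,:250]=0;m[:,385:]=0
  b=cv2.boxPoints(bar(m)); w=onplane("wrist",b,0.062,o); e=(w[[1,2,3,0]]-w); L=np.linalg.norm(e,axis=1); k=L.argmax()
  print(w.mean(0).round(4),L.round(4),np.arctan2(e[k,1],e[k,0]).round(3))
M=R.from_quat(o["ee_rot"]).as_matrix()
for c in ([.4935,-.129],[.495,-.1285]): print(M.T@(np.r_[c,0.042]-o["tcp_pos"]))
```

```text
195 (array([ 0.49692628, -0.13003112]), np.float64(0.03295664015210555))
205 (array([ 0.49683056, -0.13000449]), np.float64(0.0327142284295239))
215 (array([ 0.49717183, -0.13009615]), np.float64(0.02789468266045863))
[ 0.4962 -0.1297  0.062 ] [0.0435 0.0101 0.0435 0.0105] 2.696
[ 0.4965 -0.1299  0.062 ] [0.0427 0.0101 0.0427 0.0105] 2.696
[ 0.4965 -0.1299  0.062 ] [0.0101 0.0427 0.0105 0.0427] 2.696
[ 0.12455388 -0.00277192 -0.00150198]
[ 0.12455371 -0.00168168 -0.00035682]
```

>>> jog_arm:
  moves:
    - [0.02,-0.0023,0.0017,0]
    - [0.02,0,0,0]
    - [0.02,0,0,0]
    - [0.02,0,0,0]
    - [0.02,0,0,0]
    - [0.01,0,0,0]
    - [0.007,0,0,0]
    - [0.0035,0,0,0]
    - [0.002,0,0,0]
    - [0,0,0,0]
  grip: 0.05

```text
clock: 5.58
tcp_pos: [0.4969, -0.1301, 0.0443]
ee_rot: [0.154, 0.69, -0.154, 0.69]
contact_force: [-0.2, 0.5, -0.5]
width: 0.537
```

>>> jog_arm:
  moves:
    - [0,0,0,0]
    - [0,0,0,0]
    - [0,0,0,0]
    - [0,0,0,0]
    - [0,0,0,0]
    - [0,0,0,0]
    - [0,0,0,0]
    - [0,0,0,0]
  grip: 0.0

```text
clock: 6.25
tcp_pos: [0.4966, -0.1301, 0.044]
ee_rot: [0.155, 0.69, -0.155, 0.69]
contact_force: [-1.3, 0.0, 2.0]
width: 0.125
```

>>> jog_arm:
  moves:
    - [0,0,0,0]
    - [0,0,0,0]
    - [0.001,0,0,0]
    - [0.001,0,0,0]
    - [0.001,0,0,0]
    - [0,0,0,0]
  grip: 0.03

```text
clock: 6.75
tcp_pos: [0.4964, -0.1301, 0.0407]
ee_rot: [0.155, 0.69, -0.155, 0.69]
contact_force: [0.0, -0.1, 0.0]
width: 0.315
```

>>> jog_arm:
  moves:
    - [0,0,0,0]
    - [0,0,0,0]
    - [0,0,0,0]
    - [0,0,0,0]
    - [0,0,0,0]
    - [0,0,0,0]
  grip: 0.0

```text
clock: 7.25
tcp_pos: [0.4966, -0.1301, 0.041]
ee_rot: [0.155, 0.69, -0.155, 0.69]
contact_force: [0.7, 0.7, -0.4]
width: 0.124
```

Run:
```python
from h import *
o=robot.get_obs(); p,d=robot.camera("wrist"); cv2.imwrite("pics/w3.png",cv2.resize(p[180:420,160:480],None,fx=2.5,fy=2.5,interpolation=cv2.INTER_CUBIC)); 
M=R.from_quat(o["ee_rot"]).as_matrix(); ya=np.arctan2(M[1,1],M[0,1]); print(o["clock"],o["tcp_pos"],ya,o["contact_force"],o["wrist_torque"],o["width"])
```

```text
7.25 [ 0.49655546 -0.13005666  0.04095512] 1.1299881045468272 [ 0.6780593   0.69240621 -0.41467168] [ 0.14428727 -0.13201548  0.01942114] 0.12365112258079965
```

View pics/w3.png

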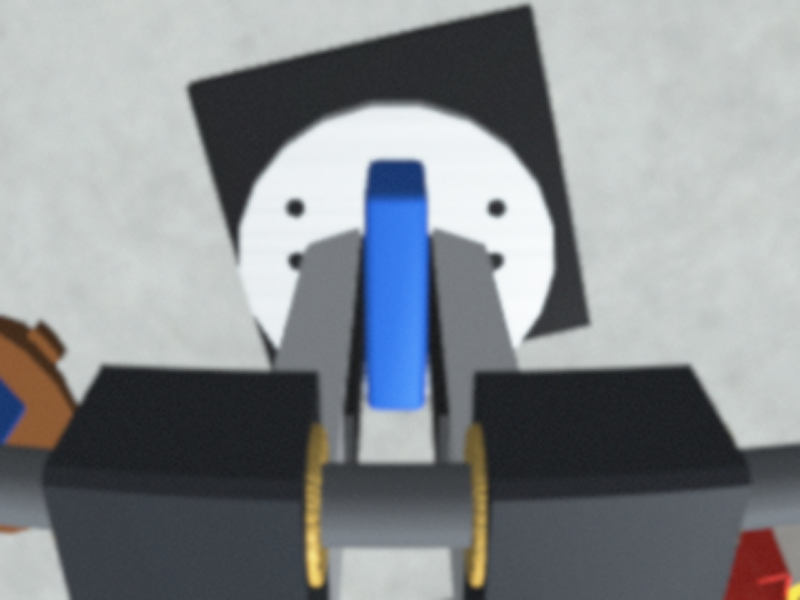

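>>> jog_arm:
  moves:
    - [-0.003,0,0,0]
    - [-0.006,0,0,0]
    - [-0.01,0,0,0]
    - [-0.015,0,0,0]
    - [-0.015,0,0,0]
    - [-0.011,0,0,0]
    - [0,0.005,-0.0036,0]
    - [0,0.0102,-0.0076,0]
    - [0,0.015,-0.011,0]
    - [0,0.02,-0.0147,0]

```text
clock: 8.13
tcp_pos: [0.4838, -0.0683, 0.1002]
ee_rot: [0.155, 0.69, -0.155, 0.69]
contact_force: [0.6, 0.3, -2.1]
width: 0.123
```

>>> jog_arm:
  moves:
    - [0,0.02,-0.0147,0]
    - [0,0.02,-0.0147,0]
    - [0,0.02,-0.0147,0]
    - [0,0.012,-0.0088,0]
    - [0,0.008,-0.0058,0]
    - [0,0,0,-0.08]
    - [0,0,0,-0.08]
    - [0,0,0,-0.08]
    - [0,0,0,-0.08]
    - [0,0,0,0]

```text
clock: 8.97
tcp_pos: [0.4651, 0.0287, 0.1004]
ee_rot: [0.041, 0.706, -0.041, 0.706]
contact_force: [-0.3, -0.3, -4.1]
width: 0.124
```

Run:
```python
from h import *
import pickle
o=robot.get_obs(); p,d=robot.camera("wrist"); cv2.imwrite("pics/w4raw.png",p); pickle.dump(o,open("pics/w4.pkl","wb")); cv2.imwrite("pics/w4.png",cv2.resize(p[180:420,160:480],None,fx=2.5,fy=2.5,interpolation=cv2.INTER_CUBIC)); 
q,d2=robot.camera("side"); cv2.imwrite("pics/s4.png",cv2.resize(q[200:320,240:400],None,fx=5,fy=5,interpolation=cv2.INTER_CUBIC))
M=R.from_quat(o["ee_rot"]).as_matrix(); ya=np.arctan2(M[1,1],M[0,1]); print(o["clock"],o["tcp_pos"],ya,o["contact_force"],o["wrist_torque"],o["width"],M[:,0])
```

```text
8.9667 [0.46507817 0.02866177 0.10039273] 1.454062495966883 [-0.33559642 -0.31374592 -4.12303142] [ 0.03752288 -0.15720016  0.04362941] 0.12443373129751542 [-1.06230208e-03  3.39900389e-04 -9.99999378e-01]
```

View pics/w4.png

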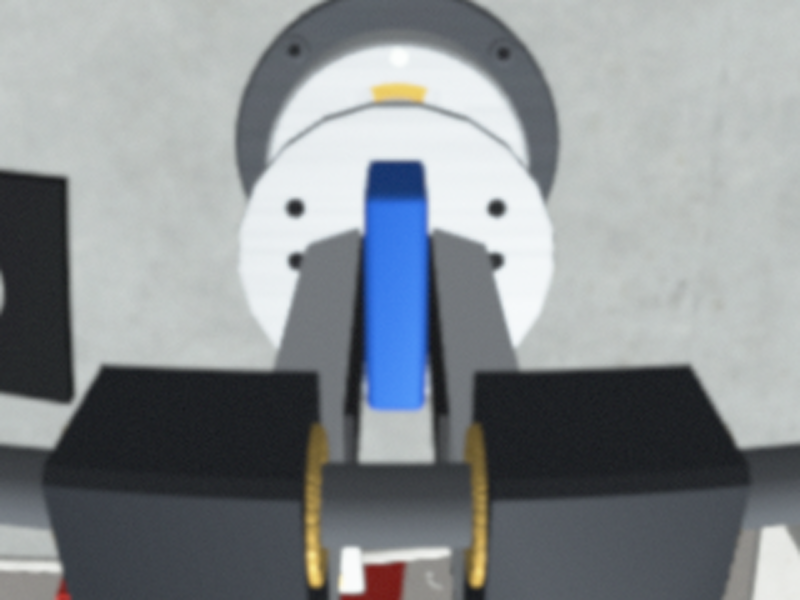

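View pics/s4.png

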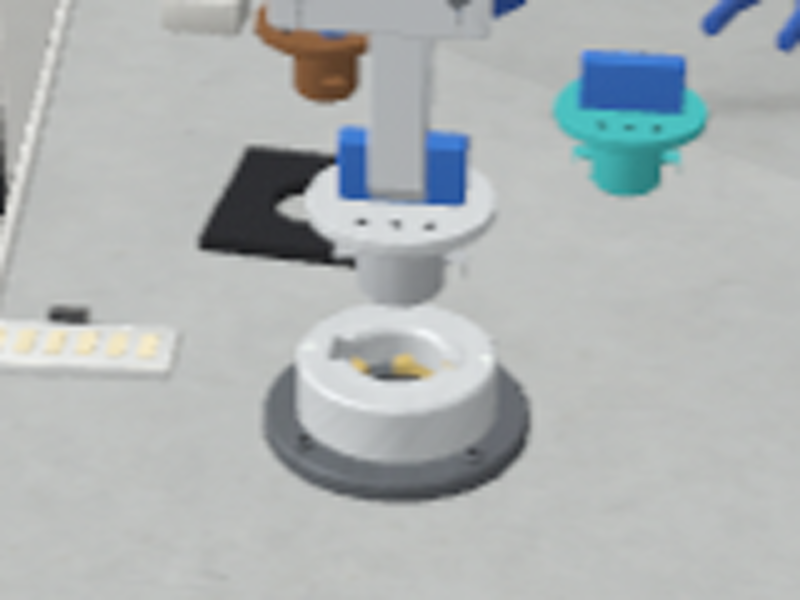

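Run:
```python
from h import *
import pickle
o=pickle.load(open("pics/w4.pkl","rb")); p=cv2.imread("pics/w4raw.png"); hsv=cv2.cvtColor(p,cv2.COLOR_BGR2HSV)
dz=o["tcp_pos"][2]-0.041
for vlo in (150,180,200):
  m=cv2.inRange(hsv,(100,120,vlo),(125,255,255)); m[:230]=0;m[350:]=0;m[:,:290]=0;m[:,350:]=0
  b=cv2.boxPoints(bar(m)); w=onplane("wrist",b,0.062+dz,o); e=(w[[1,2,3,0]]-w); L=np.linalg.norm(e,axis=1); k=L.argmax()
  print(w.mean(0).round(4),L.round(4),np.arctan2(e[k,1],e[k,0]).round(3))
# disc rim points picked in crop w4: left, right, top
c=np.array([[240,250],[552,250],[397,103],[258,180],[537,180]])/2.5+[160,180]-0.3
print(circ(onplane("wrist",c,0.038+dz,o)))
D=np.array([[399.5,57]])/2.5+[160,180]-0.3
print("dot",onplane("wrist",D,0.031,o))
```

```text
[0.4645 0.0279 0.1214] [0.0108 0.044  0.0118 0.044 ] -0.105
[0.4647 0.0279 0.1214] [0.0108 0.0435 0.0118 0.0435] -0.105
[0.465  0.0281 0.1214] [0.0103 0.043  0.0113 0.043 ] -0.105
(array([0.46365809, 0.02828229]), np.float64(0.03329359345351255))
dot [[0.43321634 0.03278951 0.031     ]]
```

>>> jog_arm:
  moves:
    - [0.005,0.0001,0.0007,0.012]
    - [0.007,0,0,0]
    - [0.006,0,0,0]
    - [0.004,0,0,0]
    - [0.002,0,0,0]
    - [0,0,0,0]

```text
clock: 9.57
tcp_pos: [0.466, 0.0286, 0.0764]
ee_rot: [0.047, 0.706, -0.047, 0.705]
contact_force: [-0.4, 1.2, -2.3]
width: 0.123
```

>>> jog_arm:
  moves:
    - [0.001,0,0,0]
    - [0.001,0,0,0]
    - [0.001,0,0,0]
    - [0,0,0,0]

```text
clock: 9.9
tcp_pos: [0.4664, 0.0284, 0.0739]
ee_rot: [0.047, 0.706, -0.047, 0.706]
contact_force: [0.7, 0.4, -2.6]
width: 0.127
```

>>> jog_arm:
  moves:
    - [0.001,0,0,0]
    - [0.001,0,0,0]
    - [0,0,0,0]

```text
clock: 10.15
tcp_pos: [0.4663, 0.0284, 0.0718]
ee_rot: [0.047, 0.706, -0.047, 0.705]
contact_force: [0.0, -0.3, -3.4]
width: 0.123
```

>>> jog_arm:
  moves:
    - [0.001,0.0002,-0.0004,0]
    - [0.001,0,0,0]
    - [0,0,0,0]

```text
clock: 10.4
tcp_pos: [0.4659, 0.0287, 0.0698]
ee_rot: [0.047, 0.706, -0.047, 0.705]
contact_force: [-1.1, 0.8, -2.7]
width: 0.128
```

>>> jog_arm:
  moves:
    - [0.001,0,0,0]
    - [0.001,0,0,0]
    - [0,0,0,0]

```text
clock: 10.65
tcp_pos: [0.4659, 0.0287, 0.0678]
ee_rot: [0.047, 0.706, -0.047, 0.705]
contact_force: [0.3, 0.2, -2.9]
width: 0.124
```

>>> jog_arm:
  moves:
    - [0.001,0,0,0]
    - [0.001,0,0,0]
    - [0,0,0,0]

```text
clock: 10.9
tcp_pos: [0.4659, 0.0287, 0.0658]
ee_rot: [0.047, 0.706, -0.047, 0.705]
contact_force: [0.0, -0.6, -3.9]
width: 0.124
```

>>> jog_arm:
  moves:
    - [0.001,0,0,0]
    - [0.0005,0,0,0]
    - [0,0,0,0]

```text
clock: 11.15
tcp_pos: [0.4659, 0.0287, 0.0643]
ee_rot: [0.047, 0.706, -0.047, 0.705]
contact_force: [0.0, -0.6, -2.6]
width: 0.125
```

>>> jog_arm:
  moves:
    - [0.0005,0,0,0]
    - [0.0005,0,0,0]
    - [0,0,0,0]

```text
clock: 11.4
tcp_pos: [0.4659, 0.0287, 0.0634]
ee_rot: [0.047, 0.706, -0.047, 0.705]
contact_force: [-1.4, 0.7, -2.0]
width: 0.123
```

>>> jog_arm:
  moves:
    - [0.0005,0,0,0]
    - [0.0005,0,0,0]
    - [0,0,0,0]

```text
clock: 11.65
tcp_pos: [0.4659, 0.0287, 0.0624]
ee_rot: [0.047, 0.706, -0.047, 0.705]
contact_force: [-0.7, -0.5, -3.0]
width: 0.124
```

>>> jog_arm:
  moves:
    - [0.001,0,0,0]
    - [0.001,0,0,0]
    - [0.001,0,0,0]
    - [0,0,0,0]

```text
clock: 11.98
tcp_pos: [0.4659, 0.0287, 0.0592]
ee_rot: [0.047, 0.706, -0.047, 0.705]
contact_force: [-0.3, -0.7, -3.3]
width: 0.125
```

>>> jog_arm:
  moves:
    - [0.001,0,0,0]
    - [0.001,0,0,0]
    - [0.001,0,0,0]
    - [0,0,0,0]

```text
clock: 12.32
tcp_pos: [0.4659, 0.0287, 0.0563]
ee_rot: [0.047, 0.706, -0.047, 0.705]
contact_force: [0.4, 1.2, -3.3]
width: 0.124
```

>>> jog_arm:
  moves:
    - [0.001,0,0,0]
    - [0.001,0,0,0]
    - [0.001,0,0,0]
    - [0,0,0,0]

```text
clock: 12.65
tcp_pos: [0.4659, 0.0287, 0.0533]
ee_rot: [0.047, 0.706, -0.047, 0.705]
contact_force: [-0.4, -0.7, -2.2]
width: 0.122
```

>>> jog_arm:
  moves:
    - [0.001,0,0,0]
    - [0.001,0,0,0]
    - [0.0005,0,0,0]
    - [0,0,0,0]

```text
clock: 12.98
tcp_pos: [0.4659, 0.0287, 0.0508]
ee_rot: [0.047, 0.706, -0.047, 0.705]
contact_force: [-0.6, -0.3, -2.9]
width: 0.128
```

>>> jog_arm:
  moves:
    - [0.0005,0,0,0]
    - [0.0005,0,0,0]
    - [0,0,0,0]

```text
clock: 13.23
tcp_pos: [0.466, 0.0287, 0.0499]
ee_rot: [0.047, 0.706, -0.047, 0.706]
contact_force: [-0.2, -0.1, -2.4]
width: 0.122
```

>>> jog_arm:
  moves:
    - [0.0005,0,0,0]
    - [0,0,0,0]

```text
clock: 13.4
tcp_pos: [0.466, 0.0287, 0.0494]
ee_rot: [0.047, 0.706, -0.047, 0.706]
contact_force: [-0.8, 0.2, -3.2]
width: 0.124
```

>>> jog_arm:
  moves:
    - [0.0005,0,0,0]
    - [0,0,0,0]

```text
clock: 13.57
tcp_pos: [0.466, 0.0288, 0.049]
ee_rot: [0.047, 0.706, -0.047, 0.706]
contact_force: [0.4, -0.3, -2.3]
width: 0.129
```

>>> jog_arm:
  moves:
    - [0.0004,0,0,0]
    - [0,0,0,0]

```text
clock: 13.73
tcp_pos: [0.4661, 0.0288, 0.0488]
ee_rot: [0.047, 0.706, -0.047, 0.706]
contact_force: [-2.5, -2.1, 7.6]
width: 0.124
```

Contact with the ledge came at TCP 0.049 m as expected, at about 10 N net, so the lugs are through the gaps. I'll ease off and twist clockwise to just short of the notch zone.

>>> jog_arm:
  moves:
    - [-0.0004,0,0,0]
    - [0,0,0,0.02]
    - [0,0,0,0.05]
    - [0,0,0,0.06]
    - [0,0,0,0]

```text
clock: 14.15
tcp_pos: [0.466, 0.0288, 0.0489]
ee_rot: [0.094, 0.701, -0.094, 0.701]
contact_force: [-0.1, 0.0, -2.4]
width: 0.123
```

```bash
cat > st.py <<'E'
from h import *
o=robot.get_obs(); M=R.from_quat(o["ee_rot"]).as_matrix()
print("t",o["clock"],"tcp",np.round(o["tcp_pos"],5),"yaw %.4f cw-from-gap %.3f"%((y:=np.arctan2(M[1,1],M[0,1])), 1.5708-0.125-y),"F",np.round(o["contact_force"],2),"T",np.round(o["wrist_torque"],3),"q",np.round(o["qpos"],2),M[:2,0].round(4))
E
python3 st.py
```

```text
t 14.15 tcp [0.46598 0.02877 0.04894] yaw 1.3040 cw-from-gap 0.142 F [-0.14  0.05 -2.42] T [ 0.077 -0.139 -0.063] q [ 0.53  0.49 -0.78  2.1   0.51  0.75  0.73] [0. 0.]
```

>>> jog_arm:
  moves:
    - [0,0,0,0.06]
    - [0,0,0,0.06]
    - [0,0,0,0.06]
    - [0,0,0,0.06]
    - [0,0,0,0.06]
    - [0,0,0,0.05]
    - [0,0,0,0]

```text
clock: 14.73
tcp_pos: [0.466, 0.0288, 0.049]
ee_rot: [0.214, 0.674, -0.214, 0.674]
contact_force: [0.1, -0.4, -2.5]
width: 0.125
```

>>> jog_arm:
  moves:
    - [0.0003,0,0,0]
    - [0,0,0,0]

```text
clock: 14.9
tcp_pos: [0.4661, 0.0288, 0.0489]
ee_rot: [0.212, 0.674, -0.212, 0.675]
contact_force: [-2.9, -0.4, 5.8]
width: 0.128
```

```bash
python3 st.py
```

```text
t 14.9 tcp [0.46609 0.02879 0.04885] yaw 0.9609 cw-from-gap 0.485 F [-2.9  -0.4   5.83] T [-0.049  0.42   0.016] q [ 0.46  0.46 -0.7   2.1   0.45  0.73  0.43] [ 0.0001 -0.0002]
```

>>> jog_arm:
  moves:
    - [0,0,0,0.04]
    - [0,0,0,0]

```text
clock: 15.07
tcp_pos: [0.4662, 0.0288, 0.0489]
ee_rot: [0.227, 0.67, -0.226, 0.67]
contact_force: [-1.0, -0.4, 5.1]
width: 0.123
```

>>> jog_arm:
  moves:
    - [0,0,0,0.04]
    - [0,0,0,0]

```text
clock: 15.23
tcp_pos: [0.4663, 0.0288, 0.0489]
ee_rot: [0.24, 0.665, -0.24, 0.665]
contact_force: [-0.5, 0.9, 5.1]
width: 0.124
```

>>> jog_arm:
  moves:
    - [0,0,0,0.04]
    - [0,0,0,0]

```text
clock: 15.4
tcp_pos: [0.4663, 0.0289, 0.0488]
ee_rot: [0.253, 0.66, -0.253, 0.66]
contact_force: [0.3, 0.6, 4.8]
width: 0.123
```

>>> jog_arm:
  moves:
    - [0,0,0,0.03]
    - [0,0,0,0]

```text
clock: 15.57
tcp_pos: [0.4663, 0.0289, 0.0489]
ee_rot: [0.263, 0.656, -0.262, 0.657]
contact_force: [-0.3, 0.7, 5.3]
width: 0.126
```

>>> jog_arm:
  moves:
    - [0,0,0,0.03]
    - [0,0,0,0]

```text
clock: 15.73
tcp_pos: [0.4663, 0.0289, 0.0488]
ee_rot: [0.273, 0.652, -0.272, 0.653]
contact_force: [-0.0, 0.3, 5.1]
width: 0.127
```

>>> jog_arm:
  moves:
    - [0,0,0,0.03]
    - [0,0,0,0]

```text
clock: 15.9
tcp_pos: [0.4664, 0.0289, 0.0488]
ee_rot: [0.282, 0.648, -0.282, 0.649]
contact_force: [-0.2, 0.9, 6.8]
width: 0.126
```

>>> jog_arm:
  moves:
    - [0,0,0,0.03]
    - [0,0,0,0]

```text
clock: 16.07
tcp_pos: [0.4663, 0.0288, 0.0488]
ee_rot: [0.292, 0.644, -0.292, 0.644]
contact_force: [0.9, 0.7, 5.1]
width: 0.124
```

>>> jog_arm:
  moves:
    - [0,0,0,0.03]
    - [0,0,0,0]

```text
clock: 16.23
tcp_pos: [0.4663, 0.0289, 0.0488]
ee_rot: [0.302, 0.639, -0.301, 0.64]
contact_force: [0.2, 1.0, 4.2]
width: 0.127
```

>>> jog_arm:
  moves:
    - [0,0,0,0.03]
    - [0,0,0,0]

```text
clock: 16.4
tcp_pos: [0.4663, 0.0289, 0.0488]
ee_rot: [0.311, 0.635, -0.311, 0.635]
contact_force: [-0.1, 1.0, 4.9]
width: 0.123
```

```bash
python3 st.py
```

```text
t 16.4 tcp [0.46632 0.02888 0.04884] yaw 0.6597 cw-from-gap 0.786 F [-0.08  0.99  4.88] T [ 0.154 -0.212  0.047] q [ 0.41  0.44 -0.63  2.1   0.4   0.71  0.18] [0.0006 0.0001]
```

>>> jog_arm:
  moves:
    - [0,0,0,0.03]
    - [0,0,0,0]

```text
clock: 16.57
tcp_pos: [0.4663, 0.0289, 0.0488]
ee_rot: [0.321, 0.63, -0.32, 0.63]
contact_force: [0.6, 0.4, 5.6]
width: 0.124
```

>>> jog_arm:
  moves:
    - [0,0,0,0.03]
    - [0,0,0,0]

```text
clock: 16.73
tcp_pos: [0.4663, 0.0288, 0.0488]
ee_rot: [0.33, 0.625, -0.33, 0.625]
contact_force: [0.9, 0.4, 4.8]
width: 0.126
```

>>> jog_arm:
  moves:
    - [0,0,0,0.03]
    - [0,0,0,0]

```text
clock: 16.9
tcp_pos: [0.4662, 0.0288, 0.0488]
ee_rot: [0.34, 0.62, -0.339, 0.62]
contact_force: [0.9, 0.8, 4.5]
width: 0.126
```

>>> jog_arm:
  moves:
    - [0,0,0,0.03]
    - [0,0,0,0]

```text
clock: 17.07
tcp_pos: [0.4662, 0.0288, 0.0487]
ee_rot: [0.349, 0.615, -0.349, 0.615]
contact_force: [0.4, 0.5, 4.0]
width: 0.123
```

>>> jog_arm:
  moves:
    - [0,0,0,0.03]
    - [0,0,0,0]

```text
clock: 17.23
tcp_pos: [0.4662, 0.0288, 0.0487]
ee_rot: [0.358, 0.61, -0.358, 0.61]
contact_force: [0.9, 1.0, 3.8]
width: 0.123
```

>>> jog_arm:
  moves:
    - [0,0,0,0.03]
    - [0,0,0,0]

```text
clock: 17.4
tcp_pos: [0.4661, 0.0288, 0.0487]
ee_rot: [0.367, 0.604, -0.367, 0.604]
contact_force: [1.8, 0.8, 4.1]
width: 0.122
```

```bash
python3 st.py
```

```text
t 17.4 tcp [0.46611 0.0288  0.04868] yaw 0.4792 cw-from-gap 0.967 F [1.82 0.83 4.08] T [ 0.253 -0.502  0.049] q [ 0.37  0.43 -0.59  2.11  0.37  0.7   0.02] [0.0002 0.0001]
```

>>> jog_arm:
  moves:
    - [0.0001,0,0,0.03]
    - [0,0,0,0]

```text
clock: 17.57
tcp_pos: [0.4661, 0.0289, 0.0486]
ee_rot: [0.376, 0.599, -0.376, 0.599]
contact_force: [1.5, 1.5, 3.8]
width: 0.126
```

>>> jog_arm:
  moves:
    - [0,0,0,0.03]
    - [0,0,0,0]

```text
clock: 17.73
tcp_pos: [0.4661, 0.0289, 0.0485]
ee_rot: [0.385, 0.593, -0.385, 0.593]
contact_force: [2.8, 1.1, 1.6]
width: 0.125
```

>>> jog_arm:
  moves:
    - [0,0,0,0.03]
    - [0,0,0,0]

```text
clock: 17.9
tcp_pos: [0.4659, 0.0287, 0.0485]
ee_rot: [0.394, 0.587, -0.394, 0.587]
contact_force: [0.9, 1.3, 1.2]
width: 0.123
```

>>> jog_arm:
  moves:
    - [0.0003,0,0,0]
    - [0,0,0,0]

```text
clock: 18.07
tcp_pos: [0.4653, 0.0285, 0.0479]
ee_rot: [0.393, 0.588, -0.394, 0.587]
contact_force: [-0.3, 0.2, -2.9]
width: 0.127
```

```bash
python3 st.py
```

```text
t 18.0667 tcp [0.46535 0.02845 0.04789] yaw 0.3898 cw-from-gap 1.056 F [-0.35  0.24 -2.9 ] T [-0.086 -0.04   0.09 ] q [ 0.35  0.43 -0.57  2.11  0.35  0.7  -0.06] [-0.0014 -0.0003]
```

The push gave way: z is down to 0.0479 and the force is back to the free value. The lugs are at the notch, so I'll press straight down in small steps.

>>> jog_arm:
  moves:
    - [0.0004,0,0,0]
    - [0.0004,0,0,0]
    - [0,0,0,0]

```text
clock: 18.32
tcp_pos: [0.4655, 0.0285, 0.0471]
ee_rot: [0.394, 0.587, -0.394, 0.587]
contact_force: [-0.8, -0.6, -3.4]
width: 0.124
```

>>> jog_arm:
  moves:
    - [0.0004,0,0,0]
    - [0,0,0,0]

```text
clock: 18.48
tcp_pos: [0.4656, 0.0286, 0.0469]
ee_rot: [0.394, 0.587, -0.394, 0.587]
contact_force: [-2.1, -0.8, -2.4]
width: 0.123
```

```bash
python3 st.py
```

```text
t 18.4833 tcp [0.4656  0.02856 0.04685] yaw 0.3881 cw-from-gap 1.058 F [-2.13 -0.77 -2.38] T [-0.364  0.388 -0.054] q [ 0.35  0.43 -0.56  2.11  0.36  0.7  -0.06] [-0.0009 -0.0002]
```

>>> jog_arm:
  moves:
    - [0.0005,0,0,0]
    - [0.0005,0,0,0]
    - [0,0,0,0]

```text
clock: 18.73
tcp_pos: [0.4657, 0.0286, 0.0459]
ee_rot: [0.394, 0.587, -0.394, 0.587]
contact_force: [-3.0, -1.7, -0.7]
width: 0.121
```

>>> jog_arm:
  moves:
    - [0.0005,0,0,0]
    - [0,0,0,0]

```text
clock: 18.9
tcp_pos: [0.4658, 0.0286, 0.0454]
ee_rot: [0.394, 0.587, -0.394, 0.587]
contact_force: [-3.7, -2.7, 0.2]
width: 0.127
```

```bash
python3 st.py
```

```text
t 18.9 tcp [0.46576 0.02861 0.04544] yaw 0.3880 cw-from-gap 1.058 F [-3.66 -2.68  0.22] T [-0.742  0.791 -0.039] q [ 0.35  0.43 -0.56  2.11  0.36  0.69 -0.06] [-0.0005 -0.0002]
```

>>> jog_arm:
  moves:
    - [0,-0.0004,0,0]
    - [0.0004,0,0,0]
    - [0,0,0,0]

```text
clock: 19.15
tcp_pos: [0.4656, 0.0285, 0.0451]
ee_rot: [0.394, 0.587, -0.394, 0.587]
contact_force: [-2.3, -1.9, -0.9]
width: 0.125
```

>>> jog_arm:
  moves:
    - [0.0004,0,0,0]
    - [0,0,0,0]

```text
clock: 19.32
tcp_pos: [0.4656, 0.0286, 0.0447]
ee_rot: [0.394, 0.587, -0.394, 0.587]
contact_force: [-2.5, -1.7, -0.4]
width: 0.125
```

```bash
python3 st.py
```

```text
t 19.3167 tcp [0.46565 0.02858 0.04472] yaw 0.3880 cw-from-gap 1.058 F [-2.47 -1.68 -0.37] T [-0.704  0.551 -0.055] q [ 0.35  0.43 -0.56  2.11  0.36  0.69 -0.06] [0.     0.0001]
```

>>> jog_arm:
  moves:
    - [0,-0.0003,0,0]
    - [0.0005,0,0,0]
    - [0,0,0,0]

```text
clock: 19.57
tcp_pos: [0.4655, 0.0286, 0.0442]
ee_rot: [0.394, 0.587, -0.394, 0.587]
contact_force: [-1.0, -1.4, -2.1]
width: 0.126
```

>>> jog_arm:
  moves:
    - [0.0005,0,0,0]
    - [0,0,0,0]

```text
clock: 19.73
tcp_pos: [0.4654, 0.0286, 0.0437]
ee_rot: [0.394, 0.587, -0.394, 0.587]
contact_force: [-1.3, -0.2, -2.4]
width: 0.124
```

>>> jog_arm:
  moves:
    - [0.0004,0,0,0]
    - [0,0,0,0]

```text
clock: 19.9
tcp_pos: [0.4654, 0.0286, 0.0433]
ee_rot: [0.394, 0.587, -0.394, 0.587]
contact_force: [-0.1, -0.4, -2.4]
width: 0.125
```

```bash
python3 st.py
```

```text
t 19.9 tcp [0.46539 0.02856 0.04332] yaw 0.3881 cw-from-gap 1.058 F [-0.07 -0.41 -2.39] T [-0.189  0.01   0.042] q [ 0.35  0.44 -0.56  2.11  0.36  0.69 -0.06] [0.0001 0.0002]
```

Nearly home. Now small steps until the floor is felt.

>>> jog_arm:
  moves:
    - [0.0003,0,0,0]
    - [0,0,0,0]

```text
clock: 20.07
tcp_pos: [0.4654, 0.0286, 0.043]
ee_rot: [0.394, 0.587, -0.394, 0.587]
contact_force: [0.1, -0.3, -2.8]
width: 0.124
```

>>> jog_arm:
  moves:
    - [0.0003,0,0,0]
    - [0,0,0,0]

```text
clock: 20.23
tcp_pos: [0.4654, 0.0286, 0.0429]
ee_rot: [0.394, 0.587, -0.394, 0.587]
contact_force: [-1.9, -1.0, 2.7]
width: 0.125
```

>>> jog_arm:
  moves:
    - [0.0002,0,0,0]
    - [0,0,0,0]

```text
clock: 20.4
tcp_pos: [0.4655, 0.0285, 0.0429]
ee_rot: [0.394, 0.587, -0.394, 0.587]
contact_force: [-4.3, 0.1, 8.2]
width: 0.124
```

Run:
```python
exec(open("st.py").read())
p,d=robot.camera("side"); cv2.imwrite("pics/s5.png",cv2.resize(p[200:320,240:400],None,fx=5,fy=5,interpolation=cv2.INTER_CUBIC))
```

```text
t 20.4 tcp [0.46551 0.02854 0.04288] yaw 0.3881 cw-from-gap 1.058 F [-4.29  0.07  8.19] T [-0.241  0.827 -0.034] q [ 0.35  0.44 -0.56  2.11  0.36  0.69 -0.07] [ 0.0003 -0.0001]
```

View pics/s5.png

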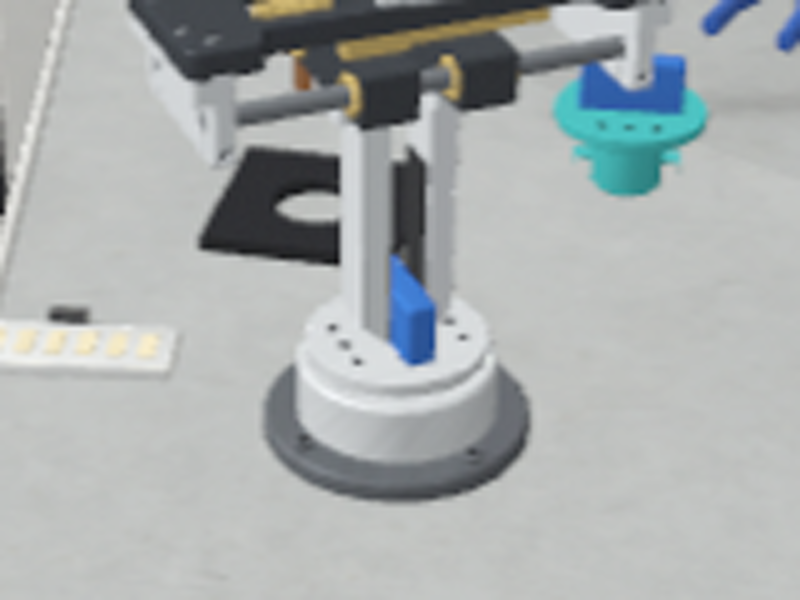

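Floor felt at TCP 0.0429, which is 6 mm below the ledge, and the disc sits just above the collar. Unload, let go, and lift.

>>> jog_arm:
  moves:
    - [-0.0004,0,0,0]
    - [0,0,0,0]

```text
clock: 20.62
tcp_pos: [0.4654, 0.0285, 0.043]
ee_rot: [0.394, 0.587, -0.394, 0.587]
contact_force: [0.5, -0.6, -2.9]
width: 0.124
```

>>> jog_arm:
  moves:
    - [0,0,0,0]
    - [0,0,0,0]
    - [0,0,0,0]
    - [0,0,0,0]
    - [0,0,0,0]
  grip: 0.05

```text
clock: 21.03
tcp_pos: [0.4654, 0.0285, 0.043]
ee_rot: [0.394, 0.587, -0.394, 0.587]
contact_force: [-0.6, -0.5, -0.0]
width: 0.443
```

>>> jog_arm:
  moves:
    - [-0.003,0,0,0]
    - [-0.008,0,0,0]
    - [-0.015,0,0,0]
    - [-0.02,0,0,0]
    - [-0.02,0,0,0]
    - [-0.02,0,0,0]
    - [-0.01,0,0,0]
    - [-0.004,0,0,0]
    - [0,0,0,0]

```text
clock: 21.78
tcp_pos: [0.4657, 0.0283, 0.1435]
ee_rot: [0.394, 0.587, -0.394, 0.587]
contact_force: [0.1, -0.1, -0.0]
width: 0.532
```

Run:
```python
exec(open("st.py").read())
for n in ("wrist","side","top"):
    p,d=robot.camera(n); cv2.imwrite(f"pics/{n}6.png",p); np.save(f"pics/{n}6.npy",d)
    if n=="wrist":
        hsv=cv2.cvtColor(p,cv2.COLOR_BGR2HSV); m=cv2.inRange(hsv,(100,120,150),(125,255,255)); m[:160]=0;m[310:]=0;m[:,:250]=0;m[:,385:]=0
        b=cv2.boxPoints(bar(m)); w=onplane(n,b,0.064,o); e=(w[[1,2,3,0]]-w); L=np.linalg.norm(e,axis=1); k=L.argmax()
        print(w.mean(0).round(4),L.round(4),np.arctan2(e[k,1],e[k,0]).round(3))
p=cv2.imread("pics/side6.png"); s=cv2.resize(p[200:320,260:400],(560,480),interpolation=cv2.INTER_CUBIC); 
cv2.imwrite("pics/s6.png",s)
```

```text
t 21.7833 tcp [0.46566 0.02831 0.14355] yaw 0.3878 cw-from-gap 1.058 F [ 0.1  -0.08 -0.03] T [ 0.033 -0.164 -0.017] q [ 0.44  0.27 -0.65  2.04  0.21  0.9   0.07] [ 0.0013 -0.0004]
[0.4651 0.0298 0.064 ] [0.0092 0.046  0.0096 0.046 ] -1.179
```

View pics/s6.png

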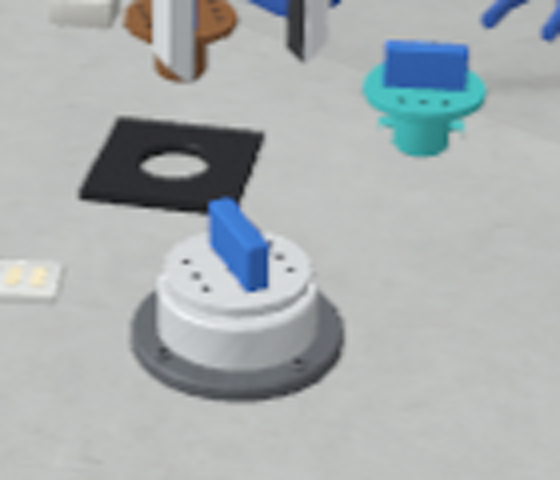

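View pics/wrist6.png

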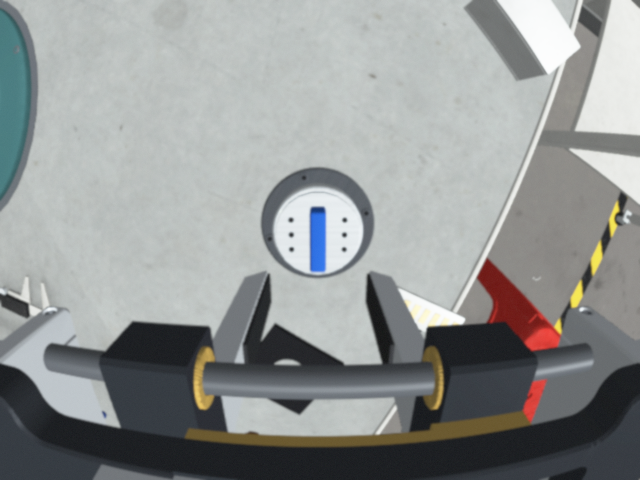

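Run:
```python
from h import *
d=np.load("pics/side6.npy"); V=np.array(C["side"]["view"]);K=np.array(C["side"]["camera_matrix"])
v,u=np.mgrid[240:300,290:345]; z=d[240:300,290:345]
P=np.stack([(u-K[0,2])/K[0,0]*z,(v-K[1,2])/K[1,1]*z,z],-1).reshape(-1,3)
W=(P-V[:3,3])@V[:3,:3]; r=np.hypot(W[:,0]-.4655,W[:,1]-.0285)
k=(r<0.031)&(abs(W[:,2]-.04)<.006); A=np.c_[W[k,:2]-[.4655,.0285],np.ones(k.sum())]; print(k.sum(),np.linalg.lstsq(A,W[k,2],rcond=None)[0],np.median(W[k,2]))
k=(r>0.055)&(r<.07); print("table",np.median(W[k,2]))
robot.sign_off()
```

```text
350 [-0.00372886  0.0204579   0.03914831] 0.03887766414704484
table -0.0022356491360712924
the job is handed in; nothing more can be done
```

I took the grey plate out of the black nest by its blue handle, lowered its lugs through the two gaps onto the ledge, and twisted it clockwise under light pressure. The lugs dropped into the notches about 1.06 rad from the gaps. I pressed it down to the notch floor, let go, lifted clear and handed it in at about 22 s. The forces I read at the end of each move peaked at about 11 N above the free reading.

**Last checks:**
- **Depth:** the floor was felt 6 mm below the ledge, as expected for home. In the side depth image the disc top is about 41 mm above the table, with a home value of about 40 mm. Its slope is under about 0.02 rad, which is within noise.
- **Angle:** the bar sits at -1.179 rad in the wrist camera after release. The gripper yaw at release gives -1.183 rad, so it did not turn when I let go.
- **Bystanders:** I moved nothing else. No bystander had shifted noticeably in the final side and wrist pictures I viewed. I saved a final top picture but did not view it.
- **Not checked:** I did not test the lock by twisting the plate back. It rests on the drop I felt, the depth and the unchanged angle.
- **Disagreement:** the mount gap angle was -0.130 rad in the wrist camera and -0.103 rad in the top camera. That is within the lugs' play, and they went through without contact.

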